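# Pin hinge lugs into the fork rail

### The arm

A 6-joint arm with a two-finger parallel gripper is mounted at the origin on a cart in front of the work surface, level with it; the furniture and walls round the work are solid. World frame = base frame: x ahead of the robot, y to its left, z up, the work surface at z = 0. Lengths are in m, angles in rad, forces in N, time in s.
With the tool pointing down it reaches from about 0.3 to 0.875 m from the base axis. Payload 6.4 kg.
Tool frame: the origin (TCP) lies midway between the tips of the shut fingers; the grasp point (between the pads) lies 19 mm behind it; z points along the fingers, y is the line along which they close (so a half turn about z gives the same grasp; the last joint's range is limited). The gripper opens to 85 mm and grips with 20 to 120 N. Pads are 22 mm wide; open, the fingers measure 114 mm over their backs; the gripper's body (76 mm by 85 mm) begins 54 mm behind the grasp point. The pads swing forward as they close: fully open they stand 13 mm farther back than shut.
Start: joints at [-1.401, 0.181, 1.607, -0, 1.354, -0.206], TCP at [0.211, -0.535, 0.231] pointing down, gripper open.
Joint ranges: [-2.99, 2.99], [-0.89, 2.07], [0.3, 2.58], [-1.14, 4.28], [0, 2.63], [-3.12, 3.12]. Speed limits (rad/s): [2.57, 2.57, 3.01, 3.14, 3.14, 3.14].

### API

Orientations are given as a unit quaternion [w, x, y, z].
In Python, from bench import ctrl gives the robot as it stands. The module is installed in compiled form; this text tells all that it offers.
- The arm moves only by the tool move_arm, never from a script. Its argument "plan" is one flat list of numbers, 6 for each row, row after row: the shift along the world's x, y, z in units of 50 mm (1.0 is 50 mm), then the turn, a rotation vector about the world's x, y, z in rad. A call has 1 to 10 rows; each row is the pose to reach, as a shift and turn from the pose commanded when the call began; what a row does not reach only later rows make up. A row lasts 1/8 s, in which the tool goes at most 62.5 mm and 10.7 degrees, less where a joint would pass 70% of its speed; a pose out of reach is approached as far as the arm can. A call with a gripper value outside its range is refused whole. "grip" is the finger opening in mm, from 0 to 85.4, set as the call begins (left out, the last holds). The fingers move at their own pace and stop on an object; the grip force is fixed at half the most. Time passes only in rows, so rows that repeat a pose let the fingers close. It gives the time, the measured TCP pose, the force, the opening and the grip force at its end, in the units of the state.
- ctrl.get_obs(): the state, without advancing time (a new reading comes with each control period).
- ctrl.camera(name): name is "scene" or "top"; returns a dict with "pixels" (400x640x3 uint8, red, green, blue), "fx", "fy", "cx", "cy" (pixels), "origin" and "attitude" of the camera in the world. Camera axes: x right, y down, z forward; pixel columns grow to the right and rows downward; lengths in m; the calibration is good to about 2 mm. A picture is of the moment at which its call begins. There is no depth.
- ctrl.hand_in(): hands the job in; it is judged then, once.
The state is a dict: "time_s": time; "q": joint angles; "dq": joint speeds; "joint_efforts": joint torques, N m; "eef_pos": TCP position; "eef_rot": TCP orientation; "wrist_force": force on the tool from outside, world axes, zero at the start; "torque": the same for the moment, N m; "opening": opening from 0.0 (shut) to 1.0 (fully open); "grasp_force": force on a finger pad.
Only numpy, scipy, OpenCV 4.12 (cv2) and the standard library are available. Lean on these libraries where they do the work, as an engineer would, in place of code of your own. Each camera call takes 0.05 s, during which the arm holds its last target. There are 200 camera calls.

### The job

Load every loose hinge lug into a nest of the pinning jig's carriage, flat on the nest floor with its tongue pointing at the forks, while the lever is still in its load notch. Then throw the lever into the middle of its three notches so that the tongues run into the forks and the holes line up, and push one headed pin from the pin block down through each fork that holds a lug until its head seats on the fork. Leave the lever in the middle notch, and do not disturb the tweezers, the marker or the screw dish.

Things in the scene. Friction and masses are not known exactly. Their poses are not given: they have to be found in the camera images.
- jig: the pinning jig, a fixed dark steel base about 245 x 215 mm, 12 mm thick. Origin: on the bench under its middle. x: from the lever to the fork rail, away from the robot; z up. On it: an aluminium carriage sliding along x, with three nests side by side along y (pitch 62 mm); beyond it (+x) three forks; in front (-x) the lever. Nothing on it is higher than 77 mm
- nest_0 (a point): nest at y = -62 mm of the jig: centre of its floor, 30 mm above the bench; moves with the carriage, axes as the jig. A seated lug has its body origin here and its x (tongue) along the jig's x. Pocket 46 x 36 mm for the lug's 44 x 34 mm block; walls 8 mm high, flared tops to 12 mm above the floor
- nest_1 (a point): the same for the middle nest, y = 0. Each nest is open at its +x side between two posts, where the tongue goes through; the carriage ends 29 mm ahead (+x) of these points, so the tongue overhangs it
- nest_2 (a point): the same for the nest at y = +62 mm
- fork_0 (a point): fork facing nest_0: centre of its hole at the top face of the upper tine, 52 mm above the bench; axes as the jig, hole along z. Tines 34 x 36 mm: upper 42 to 52 mm, lower 16 to 28.5 mm above the bench, an 11.5 mm hole through both; a lug's tongue runs between them. A seated pin has its body origin at this point
- fork_1 (a point): the same for the fork facing nest_1
- fork_2 (a point): the same for the fork facing nest_2
- lever (a joint): lever angle, rad, counter-clockwise from above positive. Notches: -1.1 load (carriage fully back), 0 middle (carriage 30 mm forward, lug holes in line with the forks; white tab), +0.25 overtravel (7 mm too far). Stops at -1.16 and 0.30. A pinion drives the carriage, 27 mm per rad. The lever stays where it is left (no snap); it takes a few N at the knob
- lever_knob (a point): centre of the top of the lever's upright black knob, 21 mm diameter, from 44 to 76 mm above the bench, 58 mm from the pivot; at 0 it lies at -x of the pivot, at negative angles further to the jig's +y
- lever_pivot (a point): pivot of the lever at the height of the knob's top, axes as the jig
- lug_0: a hinge lug, aluminium, 0.14 kg: block 44 x 34 x 30 mm (x, y, z) with a flat tongue 24 mm wide, 10 mm thick, 42 mm long at its +x end, flush with its underside. Origin: centre of the block's underside. Hole in the tongue 13.5 mm, along z, 51 mm ahead (+x) of the origin. Lies flat on the bench. May be absent
- lug_1: a second lug, the same. The lugs lie to the right of the fixed black assembly fixture (90 mm high; its edge at y = -0.30 overhangs, 34 mm above the bench); a flip chart 0.25 m tall stands from x = 0.55 on behind them. A lug can be gripped across its width or, as its block rises 20 mm above the tongue, along its length
- lug_2: a third lug, the same. Beside the lug nearest the robot the fixture's small knob sticks out at x = 0.37 to y = -0.33, 65 to 90 mm above the bench: fingers must not come down on it
- lug_0_hole (a point): centre of the hole of lug_0, at half the thickness of the tongue
- lug_1_hole (a point): the same for lug_1
- lug_2_hole (a point): the same for lug_2
- pin_block: fixed grey plastic block 122 x 40 x 44 mm (x, y, z) on the bench left of the jig, origin at the centre of its underside, with three holes 12 mm wide and 41 mm deep in a row along its x axis, pitch 40 mm, holding the pins upright
- pin_0: a headed steel pin, 0.05 kg: head 18 mm diameter, 16 mm high; shaft 9 mm diameter reaching 38 mm below the head, the last 6 mm tapered to 4 mm. Origin: centre of the underside of the head, z up along the axis. Stands in the pin block, head resting on the block's top
- pin_1: a second pin, the same
- pin_2: a third pin, the same
- tweezers: tweezers 122 x 15 x 9 mm lying on the bench, bystander
- marker: black and white marker pen 137 x 14 x 16 mm lying on the bench, bystander
- dish: screw dish 73 mm diameter, 23 mm high, bystander

How it is judged:
On the way, in this order (a step that is already met when the one before it is completed fails the run):
1. every lug lies seated in a nest, the lever still in its load notch (value of joint lever below -0.95 rad and ((distance between lug_0 and nest_0 below 0.004 m and angle between the x axis of lug_0 and the x axis of nest_0, either way round below 0.1 rad and angle between lug_0's own z axis and vertical below 0.06 rad) or (distance between lug_0 and nest_1 below 0.004 m and angle between the x axis of lug_0 and the x axis of nest_1, either way round below 0.1 rad and angle between lug_0's own z axis and vertical below 0.06 rad) or (distance between lug_0 and nest_2 below 0.004 m and angle between the x axis of lug_0 and the x axis of nest_2, either way round below 0.1 rad and angle between lug_0's own z axis and vertical below 0.06 rad)) and ((distance between lug_1 and nest_0 below 0.004 m and angle between the x axis of lug_1 and the x axis of nest_0, either way round below 0.1 rad and angle between lug_1's own z axis and vertical below 0.06 rad) or (distance between lug_1 and nest_1 below 0.004 m and angle between the x axis of lug_1 and the x axis of nest_1, either way round below 0.1 rad and angle between lug_1's own z axis and vertical below 0.06 rad) or (distance between lug_1 and nest_2 below 0.004 m and angle between the x axis of lug_1 and the x axis of nest_2, either way round below 0.1 rad and angle between lug_1's own z axis and vertical below 0.06 rad)) and ((distance between lug_2 and nest_0 below 0.004 m and angle between the x axis of lug_2 and the x axis of nest_0, either way round below 0.1 rad and angle between lug_2's own z axis and vertical below 0.06 rad) or (distance between lug_2 and nest_1 below 0.004 m and angle between the x axis of lug_2 and the x axis of nest_1, either way round below 0.1 rad and angle between lug_2's own z axis and vertical below 0.06 rad) or (distance between lug_2 and nest_2 below 0.004 m and angle between the x axis of lug_2 and the x axis of nest_2, either way round below 0.1 rad and angle between lug_2's own z axis and vertical below 0.06 rad))), for 0.2 s.
2. the lever is in the middle notch and every lug's hole is in line with a fork's hole (value of joint lever between -0.08 and 0.08 rad and (horizontal distance between lug_0_hole and fork_0 below 0.004 m or horizontal distance between lug_0_hole and fork_1 below 0.004 m or horizontal distance between lug_0_hole and fork_2 below 0.004 m) and (horizontal distance between lug_1_hole and fork_0 below 0.004 m or horizontal distance between lug_1_hole and fork_1 below 0.004 m or horizontal distance between lug_1_hole and fork_2 below 0.004 m) and (horizontal distance between lug_2_hole and fork_0 below 0.004 m or horizontal distance between lug_2_hole and fork_1 below 0.004 m or horizontal distance between lug_2_hole and fork_2 below 0.004 m)), for 0.3 s.
At the end, for the whole second after the job is handed in: Lever within 0.08 rad of the middle notch; every lug present level in a fork, holes in line within 4 mm, with a pin upright in it (0.08 rad), the underside of its head within 3 mm of the hole's centre on the fork's top; all at rest (value of joint lever between -0.08 and 0.08 rad and ((horizontal distance between lug_0_hole and fork_0 below 0.004 m and angle between lug_0's own z axis and vertical below 0.08 rad and ((distance between pin_0 and fork_0 below 0.003 m and angle between pin_0's own z axis and vertical below 0.08 rad) or (distance between pin_1 and fork_0 below 0.003 m and angle between pin_1's own z axis and vertical below 0.08 rad) or (distance between pin_2 and fork_0 below 0.003 m and angle between pin_2's own z axis and vertical below 0.08 rad))) or (horizontal distance between lug_0_hole and fork_1 below 0.004 m and angle between lug_0's own z axis and vertical below 0.08 rad and ((distance between pin_0 and fork_1 below 0.003 m and angle between pin_0's own z axis and vertical below 0.08 rad) or (distance between pin_1 and fork_1 below 0.003 m and angle between pin_1's own z axis and vertical below 0.08 rad) or (distance between pin_2 and fork_1 below 0.003 m and angle between pin_2's own z axis and vertical below 0.08 rad))) or (horizontal distance between lug_0_hole and fork_2 below 0.004 m and angle between lug_0's own z axis and vertical below 0.08 rad and ((distance between pin_0 and fork_2 below 0.003 m and angle between pin_0's own z axis and vertical below 0.08 rad) or (distance between pin_1 and fork_2 below 0.003 m and angle between pin_1's own z axis and vertical below 0.08 rad) or (distance between pin_2 and fork_2 below 0.003 m and angle between pin_2's own z axis and vertical below 0.08 rad)))) and ((horizontal distance between lug_1_hole and fork_0 below 0.004 m and angle between lug_1's own z axis and vertical below 0.08 rad and ((distance between pin_0 and fork_0 below 0.003 m and angle between pin_0's own z axis and vertical below 0.08 rad) or (distance between pin_1 and fork_0 below 0.003 m and angle between pin_1's own z axis and vertical below 0.08 rad) or (distance between pin_2 and fork_0 below 0.003 m and angle between pin_2's own z axis and vertical below 0.08 rad))) or (horizontal distance between lug_1_hole and fork_1 below 0.004 m and angle between lug_1's own z axis and vertical below 0.08 rad and ((distance between pin_0 and fork_1 below 0.003 m and angle between pin_0's own z axis and vertical below 0.08 rad) or (distance between pin_1 and fork_1 below 0.003 m and angle between pin_1's own z axis and vertical below 0.08 rad) or (distance between pin_2 and fork_1 below 0.003 m and angle between pin_2's own z axis and vertical below 0.08 rad))) or (horizontal distance between lug_1_hole and fork_2 below 0.004 m and angle between lug_1's own z axis and vertical below 0.08 rad and ((distance between pin_0 and fork_2 below 0.003 m and angle between pin_0's own z axis and vertical below 0.08 rad) or (distance between pin_1 and fork_2 below 0.003 m and angle between pin_1's own z axis and vertical below 0.08 rad) or (distance between pin_2 and fork_2 below 0.003 m and angle between pin_2's own z axis and vertical below 0.08 rad)))) and ((horizontal distance between lug_2_hole and fork_0 below 0.004 m and angle between lug_2's own z axis and vertical below 0.08 rad and ((distance between pin_0 and fork_0 below 0.003 m and angle between pin_0's own z axis and vertical below 0.08 rad) or (distance between pin_1 and fork_0 below 0.003 m and angle between pin_1's own z axis and vertical below 0.08 rad) or (distance between pin_2 and fork_0 below 0.003 m and angle between pin_2's own z axis and vertical below 0.08 rad))) or (horizontal distance between lug_2_hole and fork_1 below 0.004 m and angle between lug_2's own z axis and vertical below 0.08 rad and ((distance between pin_0 and fork_1 below 0.003 m and angle between pin_0's own z axis and vertical below 0.08 rad) or (distance between pin_1 and fork_1 below 0.003 m and angle between pin_1's own z axis and vertical below 0.08 rad) or (distance between pin_2 and fork_1 below 0.003 m and angle between pin_2's own z axis and vertical below 0.08 rad))) or (horizontal distance between lug_2_hole and fork_2 below 0.004 m and angle between lug_2's own z axis and vertical below 0.08 rad and ((distance between pin_0 and fork_2 below 0.003 m and angle between pin_0's own z axis and vertical below 0.08 rad) or (distance between pin_1 and fork_2 below 0.003 m and angle between pin_1's own z axis and vertical below 0.08 rad) or (distance between pin_2 and fork_2 below 0.003 m and angle between pin_2's own z axis and vertical below 0.08 rad)))) and linear speed of each of pin_0, pin_1, pin_2, lug_0, lug_1, lug_2 below 0.02 m/s); the robot touches nothing.
It fails at once if the tweezers is moved by more than 30 mm (distance of tweezers from where it was at the start of the episode above 0.03 m).
It fails at once if the marker is moved by more than 30 mm (distance of marker from where it was at the start of the episode above 0.03 m).
It fails at once if the screw dish is moved by more than 30 mm (distance of dish from where it was at the start of the episode above 0.03 m).
Of lug_0, lug_1, lug_2 only 2 to 3 are there at a start; the rules pass over those that are not, and their reading is None.
At some moment in a run one of lug_0, lug_1, lug_2 may be knocked a few centimetres aside while the robot is not near it.
It also fails if it takes over 210 s, if anything falls off the work surface, if the arm or the gripper's body presses on something with over 40 N, if the wrist force passes 120 N, or if a joint passes its speed limit or range.

## Working session

There is one attempt and no reset: what is moved stays moved. The work goes in short steps, Python scripts to look and compute and a tool call to move; the robot and the scene stay as the last step left them, time stands still between calls to the robot, and variables do not carry over. Pictures are saved under pics/ and viewed, at most 14 in all, crops included, and the job is handed in when it is done.

Besides the shell and the picture viewer there is one more tool, called after "Emit:" as name(argument=value, ...), one argument or row to a line, values as JSON. move_arm: Moves the arm, as the interface text tells. Its arguments: {"type":"object","properties":{"plan":{"type":"array"},"grip":{"type":"number"}},"required":["plan"]}

```bash
mkdir -p pics; cat > h.py <<'E'
import numpy as np, cv2
from bench import ctrl
from scipy.spatial.transform import Rotation as R
def cam(n,save=None):
    c=ctrl.camera(n)
    if save: cv2.imwrite('pics/'+save,np.asarray(c['pixels'])[:,:,::-1])
    return c
def Rm(a):
    a=np.array(a,float)
    return a if a.shape==(3,3) else R.from_quat(a[[1,2,3,0]]).as_matrix()
def ray(c,u,v):
    d=Rm(c['attitude'])@np.array([(u-c['cx'])/c['fx'],(v-c['cy'])/c['fy'],1]);return np.array(c['origin']),d
def plane(c,u,v,z):
    o,d=ray(c,u,v);return o+d*(z-o[2])/d[2]
def proj(c,p):
    q=Rm(c['attitude']).T@(np.array(p)-np.array(c['origin']));return c['fx']*q[0]/q[2]+c['cx'],c['fy']*q[1]/q[2]+c['cy']
def two(r1,r2):
    (a,d),(b,e)=r1,r2
    A=np.stack([d,-e],1);s=np.linalg.lstsq(A,b-a,rcond=None)[0]
    p,q=a+d*s[0],b+e*s[1];return (p+q)/2,np.linalg.norm(p-q)
E
python3 - <<'E'
from h import *
for n in('scene','top'):
    c=cam(n,n+'0.png');print(n,c['fx'],c['fy'],c['cx'],c['cy'],c['origin'],c['attitude'])
o=ctrl.get_obs();print({k:np.round(v,3) for k,v in o.items()})
E
```

```text
scene 404.9566458636507 404.9566458636507 311.4273178061308 197.87496469834653 [-0.44148212  0.4898312   0.53346687] [ 0.28969174 -0.43970291  0.71301073 -0.46298568]
top 444.8359564317251 444.8359564317251 313.6702336626681 200.65993055722572 [ 0.41020095 -0.00239789  1.46065955] [-0.03267094  0.70822671 -0.70491464  0.02104492]
{'time_s': np.float64(0.1), 'q': array([-1.401,  0.181,  1.608,  0.   ,  1.354, -0.206]), 'dq': array([-0.001, -0.001, -0.002,  0.   ,  0.   , -0.   ]), 'joint_efforts': array([-0.0000e+00, -4.4588e+01, -3.5224e+01, -0.0000e+00,  4.0000e-03,
       -0.0000e+00]), 'eef_pos': array([ 0.211, -0.534,  0.23 ]), 'eef_rot': array([-0.001,  0.982,  0.187,  0.   ]), 'wrist_force': array([-0.625,  0.793, -0.814]), 'torque': array([-0.031, -0.068, -0.063]), 'grasp_force': np.float64(0.0), 'opening': np.float64(0.998)}
```

View pics/scene0.png

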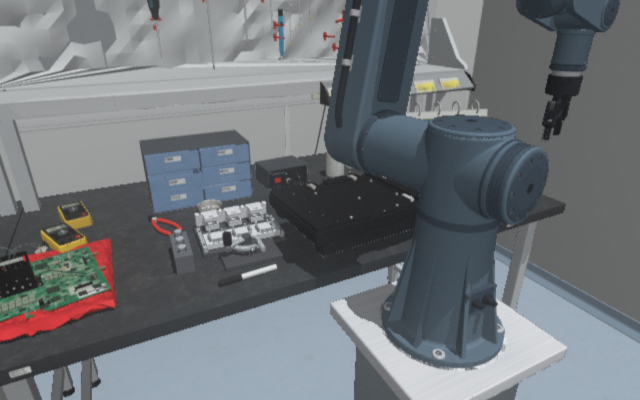

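View pics/top0.png

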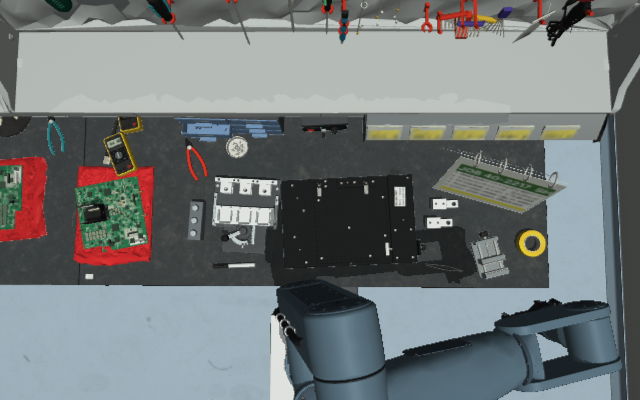

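The scene view shows the jig at about (237,225) and the pin block at (181,250). The top view shows the jig at (245,203), the pin block at (196,220), and lugs at (443,203) and (439,222). Next I'll enlarge those areas.

```bash
python3 - <<'E'
import cv2,numpy as np
a=cv2.imread('pics/top0.png')
cv2.imwrite('pics/t_jig.png',cv2.resize(a[165:275,182:292],(770,770),interpolation=cv2.INTER_CUBIC)[:600])
# lugs x6
cv2.imwrite('pics/t_lug.png',cv2.resize(a[180:280,395:525],(780,600),interpolation=cv2.INTER_CUBIC))
from h import *
c=cam('top')
for n,u,v,z in[('lugA',443,203,.03),('lugB',439,222,.03),('jig',245,203,.04),('block',196,220,.044),('fixR',415,225,.09)]:print(n,plane(c,u,v,z).round(3))
E
```

```text
lugA [ 0.513 -0.394  0.03 ]
lugB [ 0.452 -0.38   0.03 ]
jig [0.51  0.242 0.04 ]
block [0.454 0.397 0.044]
fixR [ 0.441 -0.291  0.09 ]
```

View pics/t_jig.png

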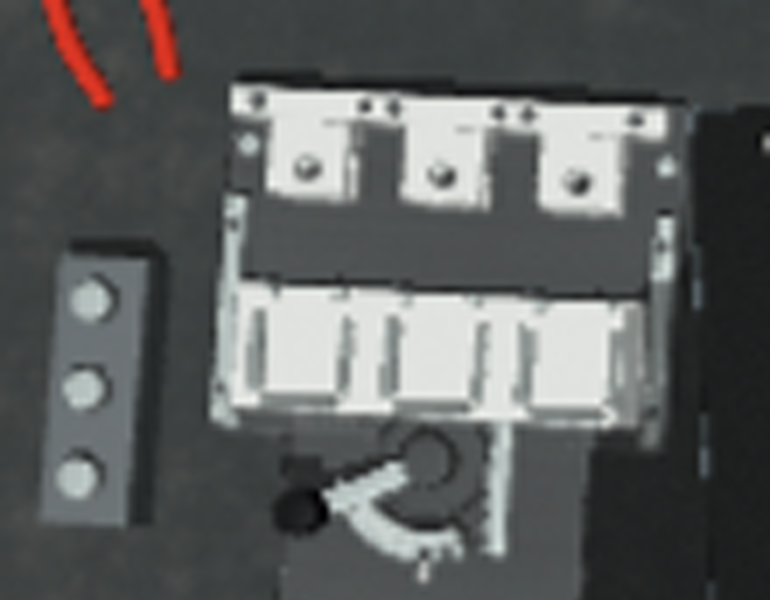

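View pics/t_lug.png

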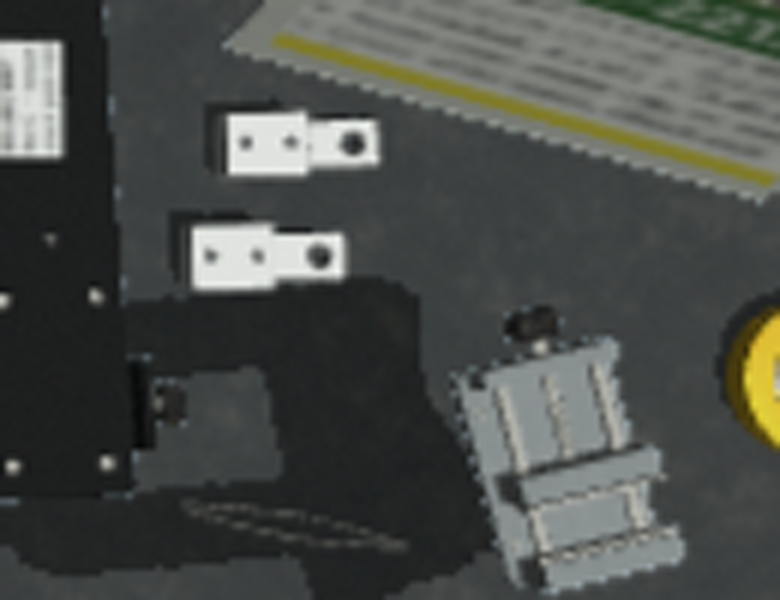

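The crop shows fork holes at crop (308,168), (443,175) and (578,181), pin heads at (93,300), (84,388) and (77,478), and the knob at (300,510). Only two lugs are present, both with the tongue pointing to -y. Now the scene view of the jig, enlarged, for heights.

```bash
python3 - <<'E'
import cv2
a=cv2.imread('pics/scene0.png')
cv2.imwrite('pics/s_jig.png',cv2.resize(a[192:282,160:290],(780,540),interpolation=cv2.INTER_CUBIC))
E
```

```text
(no output)
```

View pics/s_jig.png

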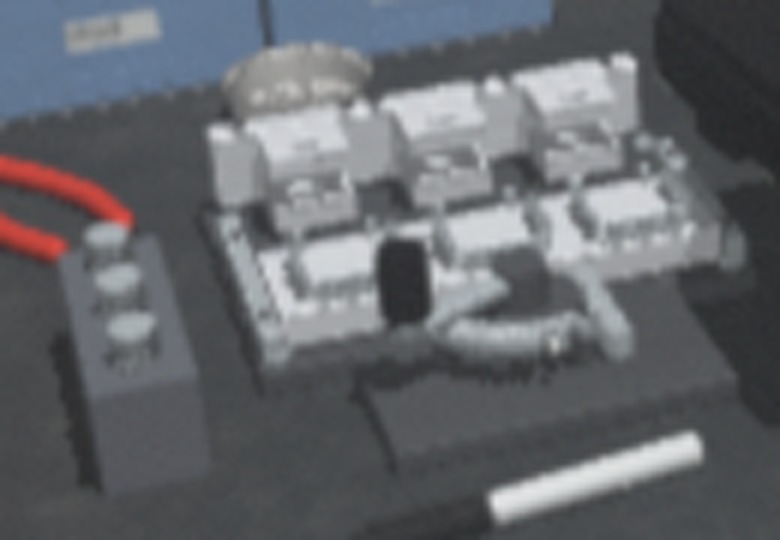

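In the scene crop, the fork holes are near (303,187), (435,160) and (573,137), the pin heads at (107,236), (118,279) and (131,327), and the knob top at (405,245). I'll triangulate these against the top view.

```bash
python3 - <<'E'
from h import *
t=cam('top');s=cam('scene')
tp=lambda u,v:((u+.5)/7-.5+182,(v+.5)/7-.5+165)
sp=lambda u,v:((u+.5)/6-.5+160,(v+.5)/6-.5+192)
P={'f2':((308,168),(303,187),.052),'f1':((443,175),(435,160),.052),'f0':((578,181),(573,137),.052),
'pA':((93,300),(107,236),.060),'pB':((84,388),(118,279),.060),'pC':((77,478),(131,327),.060),'knob':((300,510),(405,245),.076)}
for k,(a,b,z) in P.items():
    p,e=two(ray(t,*tp(*a)),ray(s,*sp(*b)));w=plane(t,*tp(*a),z)
    print(k,p.round(4),round(e,4),'plane',w.round(4), 'scene plane',plane(s,*sp(*b),z).round(4))
piv=plane(t,*tp(428,457),.04);print('pivot',piv)
f2,f0=[plane(t,*tp(*P[k][0]),.052) for k in('f2','f0')];d=(f2-f0);yaw=np.arctan2(d[1],d[0])-np.pi/2;print('yaw',yaw,np.linalg.norm(d))
lp=lambda u,v:((u+.5)/6-.5+395,(v+.5)/6-.5+180)
# lug screws/hole points & block outline by threshold
im=np.asarray(t['pixels']).astype(int).min(2)[180:236,425:470]
n,l,st,ce=cv2.connectedComponentsWithStats((im>150).astype(np.uint8))
print(st,ce)
for nme,(h,b1,b2) in {'A':((352,143),(246,142),(291,142)),'B':((319,256),(210,255),(258,256))}.items():
    H=plane(t,*lp(*h),.010);B=[plane(t,*lp(*b),.03) for b in(b1,b2)]
    d=H-B[0];print(nme,'hole',H.round(4),'screws',np.round(B,4),'dir',np.degrees(np.arctan2(d[1],d[0])), 'orig est',(H-0.051*d/np.linalg.norm(d[:2])).round(4))
for r in ((226,112,307,112,307,176,226,176),(191,224,273,224,275,290,192,291)):
    r=np.array(r).reshape(4,2);q=np.array([plane(t,*lp(*x),.03) for x in r]);print(q.mean(0).round(4),np.linalg.norm(q[1]-q[0]),np.linalg.norm(q[2]-q[1]))
E
```

```text
f2 [0.5565 0.3052 0.0316] 0.0039 plane [0.555  0.3026 0.052 ] scene plane [0.5145 0.3111 0.052 ]
f1 [0.5537 0.2436 0.0321] 0.0015 plane [0.552  0.2408 0.052 ] scene plane [0.5138 0.2527 0.052 ]
f0 [0.5506 0.1796 0.0311] 0.0047 plane [0.5495 0.1791 0.052 ] scene plane [0.5079 0.1907 0.052 ]
pA [0.4936 0.3967 0.0593] 0.0015 plane [0.4938 0.3973 0.06  ] scene plane [0.4917 0.3962 0.06  ]
pB [0.4537 0.3994 0.06  ] 0.0019 plane [0.4539 0.4004 0.06  ] scene plane [0.4529 0.3985 0.06  ]
pC [0.4131 0.4015 0.06  ] 0.0019 plane [0.4134 0.4025 0.06  ] scene plane [0.4124 0.4007 0.06  ]
knob [0.3994 0.297  0.0762] 0.0017 plane [0.3997 0.2979 0.076 ] scene plane [0.3991 0.2962 0.076 ]
pivot [0.42381602 0.24755075 0.04      ]
yaw -0.044525978413299416 0.1236111317387629
[[   0    0   45   56 2117]
 [   8   19   25   10  205]
 [   2   37   25   11  198]] [[23.21634388 26.50921115]
 [18.74146341 23.45853659]
 [12.36868687 42.27777778]]
A hole [ 0.5134 -0.4324  0.01  ] screws [[ 0.5123 -0.37    0.03  ]
 [ 0.5124 -0.394   0.03  ]] dir -88.96871050917582 orig est [ 0.5125 -0.3814  0.0264]
B hole [ 0.4521 -0.4135  0.01  ] screws [[ 0.4518 -0.35    0.03  ]
 [ 0.4514 -0.3754  0.03  ]] dir -89.70566463301775 orig est [ 0.4519 -0.3625  0.0261]
[ 0.5113 -0.3809  0.03  ] 0.04317570598678802 0.034316544138915925
[ 0.4507 -0.362   0.03  ] 0.04358888094942379 0.0351629461449233
```

```bash
cat >> h.py <<'E'
def go(x,y,z,psi):
    "shift in 50mm units and yaw turn from the measured pose; psi=yaw of tool x, deg"
    o=ctrl.get_obs();p=np.array(o['eef_pos']);T=Rm(o['eef_rot']);ps=np.arctan2(T[1,0],T[0,0])
    s=(np.array([x,y,z])-p)/.05
    tgt=np.stack([[np.cos(np.radians(psi)),np.sin(np.radians(psi)),0],[np.sin(np.radians(psi)),-np.cos(np.radians(psi)),0],[0,0,-1]],1)
    r=R.from_matrix(tgt@T.T).as_rotvec()
    print('pos',p.round(4),'psi',np.degrees(ps).round(2),'shift',s.round(3),'turn',r.round(4),'rows',np.linalg.norm(s)*.8,np.linalg.norm(r)/.187)
E
python3 - <<'E'
from h import *
t=cam('top')
u,v=proj(t,(.4713,.2444,.03));print('nest1 in crop',(u-182+.5)*7,(v-165+.5)*7)
for k in(435,343),(300,335),(570,357):
    print(plane(t,(k[0]+.5)/7-.5+182,(k[1]+.5)/7-.5+165,.03).round(4))
go(.512,-.381,.2,1)
E
```

```text
nest1 in crop 440.9141753465949 354.51675325019255
[0.4764 0.247  0.03  ]
[0.4798 0.3095 0.03  ]
[0.4702 0.1845 0.03  ]
pos [ 0.211  -0.5347  0.231 ] psi 21.53 shift [ 6.02   3.074 -0.62 ] turn [-0.0006 -0.     -0.3583] rows 5.430263894352855 1.916124190951369
```

Emit:
move_arm(
  plan=[1, 0.51, -0.1, 0, 0, -0.18, 2, 1.02, -0.2, 0, 0, -0.358, 3, 1.53, -0.3, 0, 0, -0.358, 4, 2.04, -0.4, 0, 0, -0.358, 5, 2.55, -0.5, 0, 0, -0.358, 6.02, 3.07, -0.62, 0, 0, -0.358, 6.02, 3.07, -0.62, 0, 0, -0.358],
  grip=60,
)

```text
time_s: 1.18
eef_pos: [0.5149, -0.3784, 0.1993]
eef_rot: [-0.001, 1.0, 0.012, -0.0]
wrist_force: [-0.3, -0.5, 0.1]
opening: 0.704
grasp_force: 0.0
```

```bash
python3 - <<'E'
from h import *
t=cam('top','top1.png');s=cam('scene','scene1.png')
a=cv2.imread('pics/top1.png')
x=cv2.resize(a[184:230,212:284],None,fx=11,fy=11,interpolation=cv2.INTER_CUBIC)
cv2.imwrite('pics/t_nest.png',x)
go(.512,-.381,.2,1)
E
```

```text
pos [ 0.5122 -0.3808  0.1998] psi 1.12 shift [-0.004 -0.003  0.003] turn [-0.0003 -0.0009 -0.002 ] rows 0.004962814281815827 0.012008485748306423
```

View pics/t_nest.png

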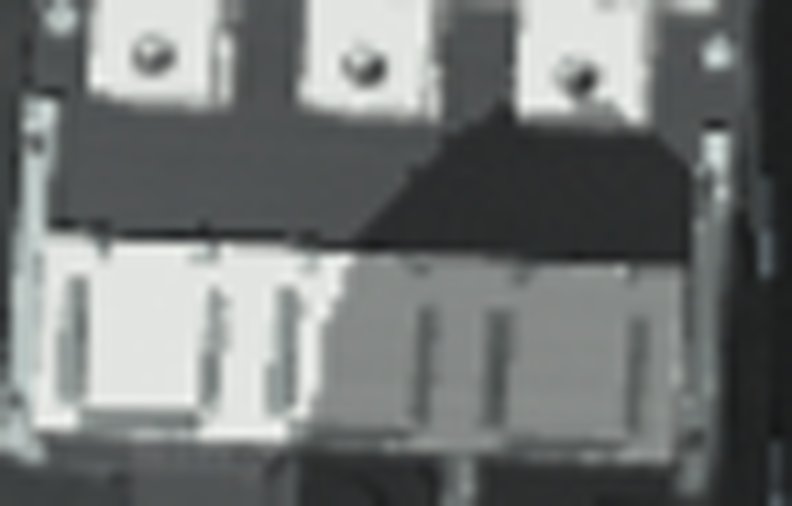

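View pics/top1.png

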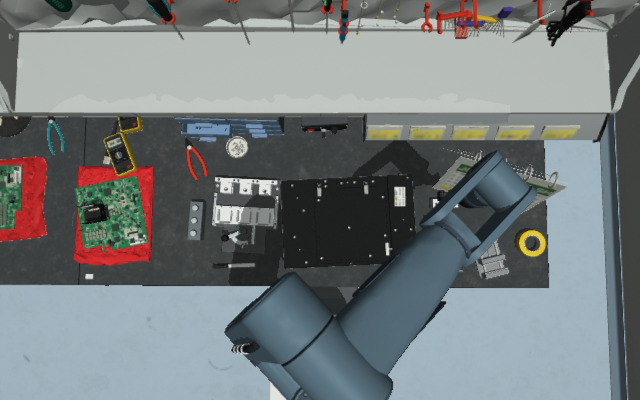

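The nest crop (11x) shows dark flare strips beside each nest. Outer edges are at u=63/221 for nest_2, 268/436 for nest_1 and 483/650 for nest_0. The carriage front edge is at v≈232/245/258. The top view shows the arm above the lugs.

```bash
python3 - <<'E'
from h import *
t=cam('top')
q=lambda u,v,z:plane(t,(u+.5)/11-.5+212,(v+.5)/11-.5+184,z)
for n,l,r,li,ri,vf,vb in(('n2',63,221,88,203,232,417),('n1',268,436,297,415,245,431),('n0',483,650,509,628,257,441)):
    vm=(vf+vb)/2+5
    L,Rr=q(l,vm,.042),q(r,vm,.042);Li,Ri=q(li,vm,.03),q(ri,vm,.038)
    f=q((l+r)/2+5,vf,.042);b=q((l+r)/2-5,vb,.038)
    print(n,'outer mid',((L+Rr)/2)[:2].round(4),'w',(L-Rr)[1].round(4),'inner mid',((Li+Ri)/2)[:2].round(4),'w',(Li-Ri)[1].round(4),'front',f[:2].round(4),'nest x from front',(f[0]-.029).round(4),'back',b[:2].round(4),'x from back',(b[0]+.023).round(4))
for u,v in((154,54),(365,66),(578,77)):print('fork',q(u,v,.052).round(4))
E
```

```text
n2 outer mid [0.4758 0.3067] w 0.0462 inner mid [0.4761 0.3075] w 0.0355 front [0.5042 0.3059] nest x from front 0.4752 back [0.4504 0.3086] x from back 0.4734
n1 outer mid [0.4721 0.2454] w 0.049 inner mid [0.4725 0.2457] w 0.036 front [0.5007 0.2444] nest x from front 0.4717 back [0.4466 0.2471] x from back 0.4696
n0 outer mid [0.4692 0.1828] w 0.0486 inner mid [0.4695 0.1833] w 0.0359 front [0.4974 0.1818] nest x from front 0.4684 back [0.444  0.1844] x from back 0.467
fork [0.5553 0.3027 0.052 ]
fork [0.5521 0.2412 0.052 ]
fork [0.5491 0.1793 0.052 ]
```

Emit:
move_arm(
  plan=[0, 0, -1.2, 0, 0, 0, 0, 0, -2.4, 0, 0, 0, 0, 0, -3.3, 0, 0, 0, 0, 0, -3.7, 0, 0, 0, 0, 0, -3.7, 0, 0, 0, 0, 0, -3.7, 0, 0, 0],
  grip=60,
)

```text
time_s: 2.08
eef_pos: [0.5131, -0.3832, 0.0178]
eef_rot: [0.001, 1.0, 0.009, 0.001]
wrist_force: [-0.8, 0.8, 0.8]
opening: 0.705
grasp_force: 0.0
```

Emit:
move_arm(
  plan=[0, 0, 0, 0, 0, 0, 0, 0, 0, 0, 0, 0, 0, 0, 0, 0, 0, 0, 0, 0, 0, 0, 0, 0, 0, 0, 0, 0, 0, 0],
  grip=38,
)

```text
time_s: 2.7
eef_pos: [0.5136, -0.3831, 0.0182]
eef_rot: [0.002, 1.0, 0.009, 0.002]
wrist_force: [0.5, -0.3, 6.5]
opening: 0.494
grasp_force: 62.0
```

Emit:
move_arm(
  plan=[0, 0, 1, 0, 0, 0, 0, 0, 2.2, 0, 0, 0, 0, 0, 3.4, 0, 0, 0, 0, 0, 3.7, 0, 0, 0, 0, 0, 3.7, 0, 0, 0],
)

```text
time_s: 3.32
eef_pos: [0.5125, -0.3817, 0.2018]
eef_rot: [0.001, 1.0, 0.009, 0.001]
wrist_force: [-0.2, 0.5, -2.8]
opening: 0.493
grasp_force: 61.7
```

```bash
python3 - <<'E'
from h import *
print(ctrl.get_obs()['grasp_force'],ctrl.get_obs()['opening'])
go(.4743,.308,.2,87.45)
E
```

```text
61.74984812736511 0.4926568399723376
pos [ 0.5125 -0.3817  0.2018] psi 1.03 shift [-0.765 13.794 -0.036] turn [2.0000e-04 3.2000e-03 1.5082e+00] rows 11.051926209728103 8.065496011290497
```

Emit:
move_arm(
  plan=[0, 1.1, 0, 0, 0, 0.15, 0, 2.3, 0, 0, 0, 0.3, 0, 3.5, 0, 0, 0, 0.45, -0.1, 4.7, 0, 0, 0, 0.6, -0.2, 5.9, 0, 0, 0, 0.75, -0.3, 7.1, 0, 0, 0, 0.9, -0.4, 8.3, 0, 0, 0, 1.05, -0.5, 9.5, 0, 0, 0, 1.2, -0.6, 10.7, 0, 0, 0, 1.35, -0.7, 11.9, 0, 0, 0, 1.508],
)

```text
time_s: 4.58
eef_pos: [0.4749, 0.2152, 0.1976]
eef_rot: [-0.001, 0.721, 0.693, -0.002]
wrist_force: [0.8, -0.1, -1.4]
opening: 0.496
grasp_force: 61.8
```

Emit:
move_arm(
  plan=[-0.06, 1.0, 0, 0, 0, 0, -0.06, 1.9, 0, 0, 0, 0, -0.06, 1.9, 0, 0, 0, 0, -0.06, 1.9, 0, 0, 0, 0],
)

```text
time_s: 5.08
eef_pos: [0.4727, 0.3079, 0.1979]
eef_rot: [-0.001, 0.723, 0.691, -0.002]
wrist_force: [0.8, -0.1, -1.6]
opening: 0.493
grasp_force: 61.8
```

```bash
python3 - <<'E'
from h import *
go(.4743,.308,.1,87.45)
t=cam('top','top2.png');s=cam('scene','scene2.png')
a=cv2.imread('pics/scene2.png');b=cv2.imread('pics/top2.png')
x=cv2.resize(a[150:290,150:300],(600,560));y=cv2.resize(b[185:235,425:465],(200,250))
x[:250,400:]=y
cv2.imwrite('pics/c2.png',x)
E
```

```text
pos [0.4727 0.3079 0.1979] psi 87.46 shift [ 3.200e-02  1.000e-03 -1.959e+00] turn [ 0.002  -0.0038 -0.0002] rows 1.5671381442697838 0.02311732388098102
```

View pics/c2.png

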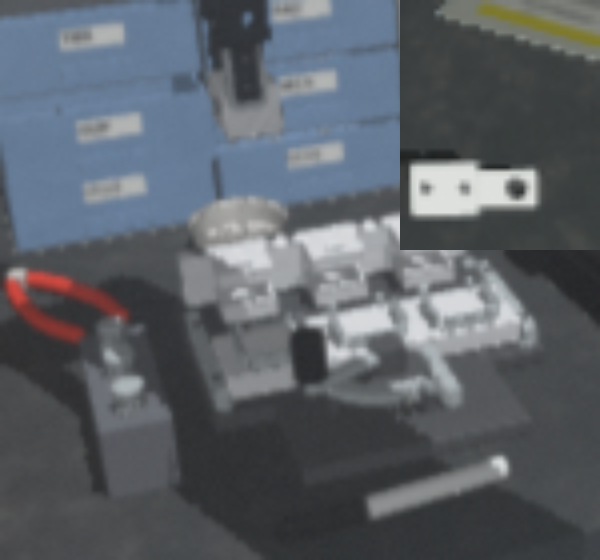

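The lug hangs level in the gripper above nest_2, with its tongue toward the forks. Lug B is still in place (inset).

Emit:
move_arm(
  plan=[0.03, 0, -1, 0, 0, 0, 0.03, 0, -2, 0, 0, 0, 0.03, 0, -2.5, 0, 0, 0, 0.03, 0, -2.7, 0, 0, 0, 0.03, 0, -2.8, 0, 0, 0, 0.03, 0, -2.9, 0, 0, 0, 0.03, 0, -2.9, 0, 0, 0, 0.03, 0, -2.9, 0, 0, 0],
)

```text
time_s: 6.18
eef_pos: [0.4762, 0.3089, 0.0562]
eef_rot: [0.0, 0.723, 0.691, 0.001]
wrist_force: [0.9, -0.3, 0.2]
opening: 0.495
grasp_force: 62.0
```

Emit:
move_arm(
  plan=[-0.04, -0.02, -0.05, 0, 0, 0, -0.04, -0.02, -0.1, 0, 0, 0, -0.04, -0.02, -0.15, 0, 0, 0, -0.04, -0.02, -0.17, 0, 0, 0, -0.04, -0.02, -0.17, 0, 0, 0],
)

```text
time_s: 6.8
eef_pos: [0.478, 0.3093, 0.0542]
eef_rot: [0.002, 0.723, 0.691, 0.004]
wrist_force: [-10.8, -5.3, 42.7]
opening: 0.496
grasp_force: 66.6
```

Emit:
move_arm(
  plan=[0, 0, 0.08, 0, 0, 0, -0.06, -0.02, 0.12, 0, 0, 0, -0.06, -0.02, 0.12, 0, 0, 0, -0.06, -0.02, 0.12, 0, 0, 0],
)

```text
time_s: 7.3
eef_pos: [0.4727, 0.3079, 0.0543]
eef_rot: [0.001, 0.723, 0.691, 0.003]
wrist_force: [4.6, 3.6, 3.8]
opening: 0.494
grasp_force: 62.4
```

```bash
python3 - <<'E'
from h import *
go(.4743,.308,.05,87.45)
s=cam('scene','scene3.png');a=cv2.imread('pics/scene3.png')
cv2.imwrite('pics/c3.png',cv2.resize(a[170:270,170:300],(780,600),interpolation=cv2.INTER_CUBIC))
E
```

```text
pos [0.4727 0.3079 0.0543] psi 87.4 shift [ 0.033  0.002 -0.085] turn [-0.0028  0.0049  0.0009] rows 0.07305047484349717 0.030887954130744088
```

View pics/c3.png

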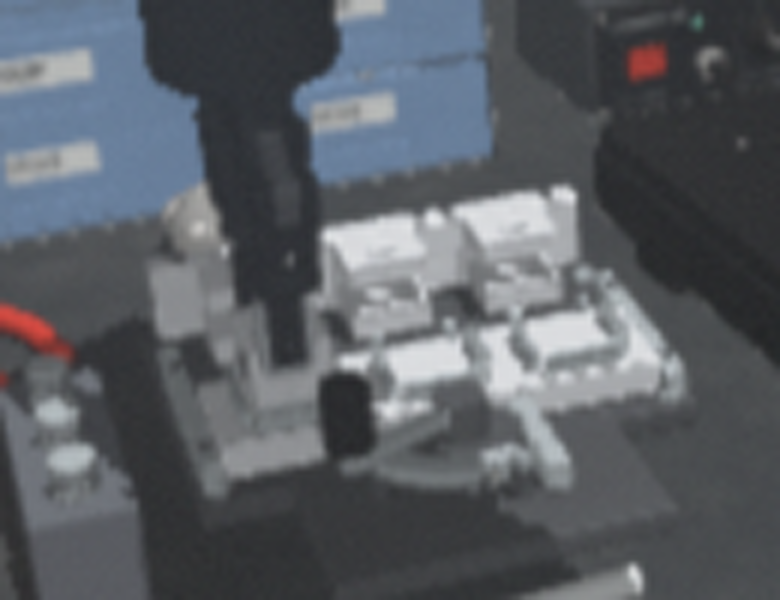

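The lug sits at the nest_2 flare, roughly centred. The small lateral forces tell me to shift back by +1 mm in x.

Emit:
move_arm(
  plan=[0.03, 0.02, -0.04, 0, 0, 0, 0.03, 0.02, -0.08, 0, 0, 0, 0.03, 0.02, -0.12, 0, 0, 0, 0.03, 0.02, -0.12, 0, 0, 0],
)

```text
time_s: 7.85
eef_pos: [0.4729, 0.3081, 0.0481]
eef_rot: [0.0, 0.723, 0.691, 0.001]
wrist_force: [0.2, 1.1, 12.2]
opening: 0.49
grasp_force: 63.3
```

Emit:
move_arm(
  plan=[0, 0, 0, 0, 0, 0, 0, 0, 0, 0, 0, 0, 0, 0, 0, 0, 0, 0, 0, 0, 0.4, 0, 0, 0, 0, 0, 1.6, 0, 0, 0, 0, 0, 2.8, 0, 0, 0, 0, 0, 3.2, 0, 0, 0, 0, 0, 3.2, 0, 0, 0],
  grip=58,
)

```text
time_s: 8.85
eef_pos: [0.4729, 0.308, 0.2085]
eef_rot: [0.001, 0.723, 0.691, 0.002]
wrist_force: [-0.3, -0.1, -0.5]
opening: 0.674
grasp_force: 0.0
```

```bash
python3 - <<'E'
from h import *
t=cam('top','top4.png')
a=cv2.imread('pics/top4.png')
im=a.min(2)[180:240,425:475]
n,l,st,ce=cv2.connectedComponentsWithStats((im>150).astype(np.uint8));print(st,ce)
cv2.imwrite('pics/c4.png',np.hstack([cv2.resize(a[188:238,425:475],(500,500),interpolation=cv2.INTER_CUBIC),cv2.resize(a[175:225,210:240],(300,500),interpolation=cv2.INTER_CUBIC)]))
go(.4515,-.362,.2,0)
E
```

```text
[[   0    0   50   60 2803]
 [   2   37   25   11  197]] [[25.35569033 28.60149839]
 [12.3248731  42.28426396]]
pos [0.4718 0.3075 0.2065] psi 87.42 shift [ -0.407 -13.39   -0.13 ] turn [ 0.0000e+00 -1.0000e-04 -1.5258e+00] rows 10.717658888877347 8.159462017915702
```

View pics/c4.png

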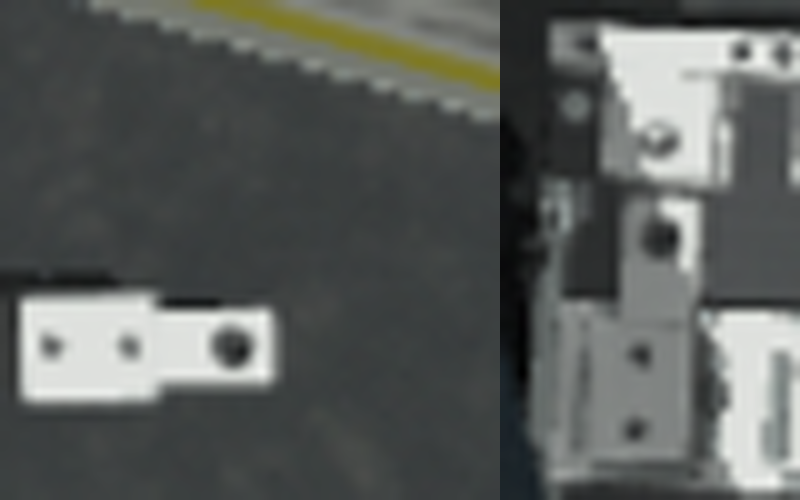

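The right half shows the lug seated in nest_2 with its tongue toward the fork. Lug B is unmoved (left half). I'll fetch B now.

Emit:
move_arm(
  plan=[0, -1.2, 0, 0, 0, -0.17, 0, -2.4, 0, 0, 0, -0.34, 0, -3.6, 0, 0, 0, -0.51, 0, -4.8, 0, 0, 0, -0.68, 0, -6, 0, 0, 0, -0.85, -0.1, -7.2, 0, 0, 0, -1.02, -0.2, -8.4, 0, 0, 0, -1.19, -0.3, -9.6, 0, 0, 0, -1.36, -0.4, -10.8, 0, 0, 0, -1.526, -0.4, -12, 0, 0, 0, -1.526],
  grip=60,
)

```text
time_s: 10.15
eef_pos: [0.4504, -0.2933, 0.2042]
eef_rot: [-0.002, 1.0, -0.001, -0.001]
wrist_force: [0.9, 0.2, 0.3]
opening: 0.703
grasp_force: 0.0
```

Emit:
move_arm(
  plan=[0, -1, 0, 0, 0, 0, 0, -1.39, 0, 0, 0, 0, 0, -1.39, -0.8, 0, 0, 0, 0, -1.39, -1.8, 0, 0, 0, 0, -1.39, -2.4, 0, 0, 0, 0, -1.39, -2.4, 0, 0, 0],
)

```text
time_s: 10.9
eef_pos: [0.4499, -0.3583, 0.0826]
eef_rot: [-0.004, 1.0, 0.0, -0.003]
wrist_force: [0.1, -0.4, 0.7]
opening: 0.701
grasp_force: 0.0
```

```bash
python3 - <<'E'
from h import *
go(.4515,-.363,.018,0)
E
```

```text
pos [ 0.4499 -0.3583  0.0826] psi 0.03 shift [ 0.032 -0.093 -1.292] turn [-0.0072 -0.0057 -0.0005] rows 1.0363767118494882 0.04921501074879016
```

Emit:
move_arm(
  plan=[0.03, -0.09, -0.6, 0, 0, 0, 0.03, -0.09, -1.1, 0, 0, 0, 0.03, -0.09, -1.29, 0, 0, 0, 0.03, -0.09, -1.29, 0, 0, 0, 0.03, -0.09, -1.29, 0, 0, 0],
)

```text
time_s: 11.52
eef_pos: [0.4543, -0.3671, 0.0237]
eef_rot: [0.001, 1.0, -0.0, 0.001]
wrist_force: [-0.4, 0.3, 0.4]
opening: 0.705
grasp_force: 0.0
```

Emit:
move_arm(
  plan=[0, 0, 0, 0, 0, 0, 0, 0, 0, 0, 0, 0, 0, 0, 0, 0, 0, 0, 0, 0, 0, 0, 0, 0, 0, 0, 0, 0, 0, 0],
  grip=38,
)

```text
time_s: 12.15
eef_pos: [0.4543, -0.367, 0.024]
eef_rot: [0.001, 1.0, -0.0, 0.001]
wrist_force: [-0.8, 1.9, 6.1]
opening: 0.485
grasp_force: 59.9
```

Emit:
move_arm(
  plan=[0, 0, 1, 0, 0, 0, 0, 0, 2.2, 0, 0, 0, 0, 0, 3.4, 0, 0, 0, 0, 0, 3.7, 0, 0, 0, 0, 0, 3.7, 0, 0, 0],
)

```text
time_s: 12.78
eef_pos: [0.4538, -0.3667, 0.2082]
eef_rot: [0.001, 1.0, -0.0, 0.001]
wrist_force: [0.1, -0.2, -2.3]
opening: 0.482
grasp_force: 61.7
```

```bash
python3 - <<'E'
from h import *
go(.4701,.2455,.2,87.45)
E
```

```text
pos [ 0.4538 -0.3667  0.2082] psi -0.01 shift [ 0.326 12.243 -0.165] turn [3.0000e-04 2.4000e-03 1.5265e+00] rows 9.799054715579224 8.162955589112569
```

Gripped about 6 mm higher than planned. I'll set it down and regrip deeper.

Emit:
move_arm(
  plan=[0, 0, -1.2, 0, 0, 0, 0, 0, -2.4, 0, 0, 0, 0, 0, -3.4, 0, 0, 0, 0, 0, -3.68, 0, 0, 0, 0, 0, -3.68, 0, 0, 0, 0, 0, -3.68, 0, 0, 0],
)

```text
time_s: 13.52
eef_pos: [0.4519, -0.3639, 0.0223]
eef_rot: [-0.003, 1.0, 0.0, -0.002]
wrist_force: [-4.1, 5.8, 10.3]
opening: 0.49
grasp_force: 73.7
```

Emit:
move_arm(
  plan=[0, 0, 0, 0, 0, 0, 0, 0, 0, 0, 0, 0, -0.05, 0, 0, 0, 0, 0, -0.05, 0, -0.1, 0, 0, 0, -0.05, 0, -0.14, 0, 0, 0, -0.05, 0, -0.14, 0, 0, 0],
  grip=60,
)

```text
time_s: 14.28
eef_pos: [0.4509, -0.3662, 0.0159]
eef_rot: [-0.0, 1.0, -0.0, -0.0]
wrist_force: [-0.8, 0.1, 0.1]
opening: 0.698
grasp_force: 0.0
```

Emit:
move_arm(
  plan=[0, 0, 0, 0, 0, 0, 0, 0, 0, 0, 0, 0, 0, 0, 0, 0, 0, 0, 0, 0, 0, 0, 0, 0, 0, 0, 0, 0, 0, 0],
  grip=38,
)

```text
time_s: 14.9
eef_pos: [0.4514, -0.3667, 0.0167]
eef_rot: [0.0, 1.0, -0.0, 0.0]
wrist_force: [1.0, -0.8, 3.4]
opening: 0.493
grasp_force: 62.1
```

Emit:
move_arm(
  plan=[0, 0, 1, 0, 0, 0, 0, 0, 2.2, 0, 0, 0, 0, 0, 3.4, 0, 0, 0, 0, 0, 3.7, 0, 0, 0, 0, 0, 3.7, 0, 0, 0],
)

```text
time_s: 15.52
eef_pos: [0.451, -0.3664, 0.2013]
eef_rot: [0.0, 1.0, -0.0, 0.0]
wrist_force: [-1.0, 0.2, -1.5]
opening: 0.492
grasp_force: 62.0
```

```bash
python3 - <<'E'
from h import *
go(.4701,.246,.2,87.45)
E
```

```text
pos [ 0.451  -0.3664  0.2013] psi -0.01 shift [ 0.382 12.248 -0.026] turn [2.0000e-04 7.0000e-04 1.5265e+00] rows 9.802920886946497 8.163049745255226
```

Emit:
move_arm(
  plan=[0.1, 1.1, 0, 0, 0, 0.16, 0.2, 2.3, 0, 0, 0, 0.32, 0.3, 3.5, 0, 0, 0, 0.48, 0.38, 4.7, 0, 0, 0, 0.64, 0.38, 5.9, 0, 0, 0, 0.8, 0.38, 7.1, 0, 0, 0, 0.96, 0.38, 8.3, 0, 0, 0, 1.12, 0.38, 9.5, 0, 0, 0, 1.28, 0.38, 10.7, 0, 0, 0, 1.44, 0.38, 11.7, 0, 0, 0, 1.526],
)

```text
time_s: 16.77
eef_pos: [0.4677, 0.2204, 0.1979]
eef_rot: [-0.001, 0.721, 0.693, -0.002]
wrist_force: [1.0, -0.8, -1.1]
opening: 0.497
grasp_force: 62.1
```

Emit:
move_arm(
  plan=[0, 0.55, 0, 0, 0, 0, 0, 0.55, -0.8, 0, 0, 0, 0, 0.55, -1.7, 0, 0, 0, 0, 0.55, -2.4, 0, 0, 0, 0, 0.55, -2.6, 0, 0, 0, 0, 0.55, -2.6, 0, 0, 0, 0, 0.55, -2.6, 0, 0, 0],
)

```text
time_s: 17.65
eef_pos: [0.471, 0.2463, 0.0724]
eef_rot: [0.0, 0.723, 0.691, 0.001]
wrist_force: [0.9, 0.4, -1.6]
opening: 0.495
grasp_force: 62.0
```

```bash
python3 - <<'E'
from h import *
go(.4701,.246,.058,87.45)
s=cam('scene','scene5.png');a=cv2.imread('pics/scene5.png')
t=cam('top','top5.png');b=cv2.imread('pics/top5.png')
cv2.imwrite('pics/c5.png',np.hstack([cv2.resize(a[170:270,170:300],(520,400),interpolation=cv2.INTER_CUBIC),cv2.resize(b[170:230,212:252],(267,400),interpolation=cv2.INTER_CUBIC)]))
E
```

```text
pos [0.471  0.2463 0.0724] psi 87.42 shift [-0.018 -0.006 -0.287] turn [-0.0005  0.0018  0.0006] rows 0.23044130196660728 0.010273356582903553
```

View pics/c5.png

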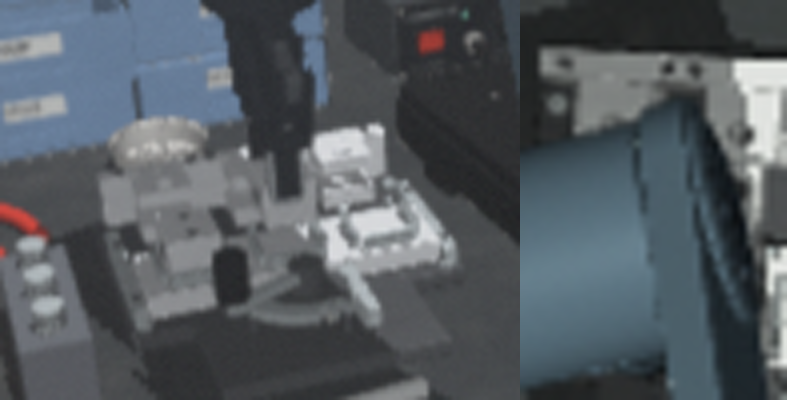

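The first lug is seated in nest_2 and the second hangs directly over nest_1. I'll lower it.

Emit:
move_arm(
  plan=[-0.02, 0, -0.15, 0, 0, 0, -0.03, 0, -0.3, 0, 0, 0, -0.03, 0, -0.36, 0, 0, 0, -0.03, 0, -0.36, 0, 0, 0],
)

```text
time_s: 18.25
eef_pos: [0.4695, 0.2463, 0.0534]
eef_rot: [0.001, 0.723, 0.691, 0.001]
wrist_force: [3.9, 0.1, -3.2]
opening: 0.495
grasp_force: 62.0
```

Emit:
move_arm(
  plan=[0.02, 0, -0.06, 0, 0, 0, 0.02, 0, -0.12, 0, 0, 0, 0.02, 0, -0.15, 0, 0, 0, 0.02, 0, -0.15, 0, 0, 0],
)

```text
time_s: 18.75
eef_pos: [0.4696, 0.2462, 0.0466]
eef_rot: [-0.0, 0.723, 0.691, -0.0]
wrist_force: [-2.0, -0.9, 8.7]
opening: 0.499
grasp_force: 63.3
```

Emit:
move_arm(
  plan=[0, 0, 0, 0, 0, 0, 0, 0, 0, 0, 0, 0, 0, 0, 0, 0, 0, 0, 0, 0, 0.4, 0, 0, 0, 0, 0, 1.5, 0, 0, 0, 0, 0, 2.2, 0, 0, 0, -0.7, 0.5, 2.2, 0, 0, 0, -1.4, 1, 2.2, 0, 0, 0, -1.4, 1, 2.2, 0, 0, 0],
  grip=58,
)

```text
time_s: 19.88
eef_pos: [0.3972, 0.2972, 0.1555]
eef_rot: [-0.0, 0.722, 0.692, -0.0]
wrist_force: [0.0, 0.1, -0.2]
opening: 0.683
grasp_force: 0.0
```

```bash
python3 - <<'E'
from h import *
go(.3985,.298,.054,87.45)
y=-.0445
k=lambda th:np.array([np.cos(y)*-np.cos(th)+np.sin(y)*np.sin(th),-np.sin(y)*np.cos(th)-np.cos(y)*np.sin(th)])*58/50
for th in(-1,-.85,-.7,-.55,-.4,-.25,-.1,0,.05):print(th,(k(th)-k(-1.1)).round(2))
s=cam('scene','scene6.png');a=cv2.imread('pics/scene6.png')
t=cam('top','top6.png');b=cv2.imread('pics/top6.png')
cv2.imwrite('pics/c6.png',np.hstack([cv2.resize(a[170:270,170:300],(520,400),interpolation=cv2.INTER_CUBIC),cv2.resize(b[170:230,212:252],(267,400),interpolation=cv2.INTER_CUBIC)]))
E
```

```text
pos [0.3972 0.2972 0.1555] psi 87.6 shift [ 0.025  0.016 -2.03 ] turn [ 0.     -0.0012 -0.0027] rows 1.6245293183691623 0.015797776661380863
-1 [-0.1  -0.05]
-0.85 [-0.25 -0.15]
-0.7 [-0.37 -0.27]
-0.55 [-0.48 -0.41]
-0.4 [-0.57 -0.56]
-0.25 [-0.63 -0.72]
-0.1 [-0.67 -0.89]
0 [-0.68 -1.  ]
0.05 [-0.68 -1.06]
```

View pics/c6.png

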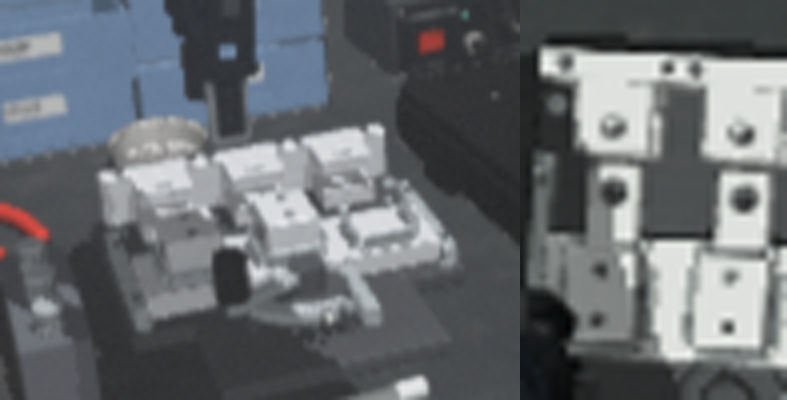

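Both lugs are seated in nests 2 and 1 with tongues aligned. Next, grip the lever knob.

Emit:
move_arm(
  plan=[0.02, 0.02, -0.8, 0, 0, 0, 0.02, 0.02, -1.6, 0, 0, 0, 0.02, 0.02, -2, 0, 0, 0, 0.02, 0.02, -2, 0, 0, 0, 0.02, 0.02, -2, 0, 0, 0],
  grip=46,
)

```text
time_s: 20.6
eef_pos: [0.4018, 0.297, 0.0566]
eef_rot: [0.0, 0.723, 0.691, 0.001]
wrist_force: [0.7, 0.5, 0.3]
opening: 0.535
grasp_force: 0.0
```

Emit:
move_arm(
  plan=[0, 0, 0, 0, 0, 0, 0, 0, 0, 0, 0, 0, 0, 0, 0, 0, 0, 0, 0, 0, 0, 0, 0, 0],
  grip=16,
)

```text
time_s: 21.1
eef_pos: [0.4004, 0.2979, 0.057]
eef_rot: [-0.0, 0.723, 0.691, 0.0]
wrist_force: [-5.2, 1.6, 6.5]
opening: 0.219
grasp_force: 58.5
```

Emit:
move_arm(
  plan=[-0.1, -0.05, 0, 0, 0, 0, -0.25, -0.15, 0, 0, 0, 0, -0.37, -0.27, 0, 0, 0, 0, -0.48, -0.41, 0, 0, 0, 0, -0.57, -0.56, 0, 0, 0, 0, -0.63, -0.72, 0, 0, 0, 0, -0.67, -0.89, 0, 0, 0, 0, -0.68, -1, 0, 0, 0, 0, -0.68, -1, 0, 0, 0, 0, -0.68, -1, 0, 0, 0, 0],
)

```text
time_s: 22.35
eef_pos: [0.3651, 0.2465, 0.0558]
eef_rot: [-0.0, 0.723, 0.691, -0.001]
wrist_force: [-5.4, -1.5, 3.4]
opening: 0.19
grasp_force: 2.5
```

```bash
python3 - <<'E'
from h import *
o=ctrl.get_obs();p=np.array(o['eef_pos']);print(p,o['wrist_force'])
piv=np.array([.4237,.2451]);d=p[:2]-piv;print('r',np.linalg.norm(d),'theta',np.arctan2(d[1],d[0])+.0445-np.pi)
E
```

```text
[0.365104   0.24646138 0.0558248 ] [-5.40683551 -1.50593285  3.39249671]
r 0.05861181226131628 theta 0.02127082924673962
```

Grip force dropped; the knob may have slipped. I'll look after opening and rising.

Emit:
move_arm(
  plan=[0, 0, 0, 0, 0, 0, 0, 0, 0, 0, 0, 0, 0, 0, 1, 0, 0, 0, 0, 0, 2, 0, 0, 0, -0.3, -1, 2.6, 0, 0, 0, -0.3, -2, 2.6, 0, 0, 0, -0.3, -2, 2.6, 0, 0, 0],
  grip=46,
)

```text
time_s: 23.22
eef_pos: [0.3524, 0.1447, 0.1866]
eef_rot: [0.001, 0.725, 0.689, 0.001]
wrist_force: [-0.5, 0.1, 0.3]
opening: 0.537
grasp_force: 0.0
```

```bash
python3 - <<'E'
from h import *
b=np.asarray(cam('top','top7.png')['pixels'])[:,:,::-1]
cv2.imwrite('pics/c7.png',cv2.resize(np.ascontiguousarray(b[165:265,182:292]),(660,600),interpolation=cv2.INTER_CUBIC))
E
```

```text
(no output)
```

View pics/c7.png

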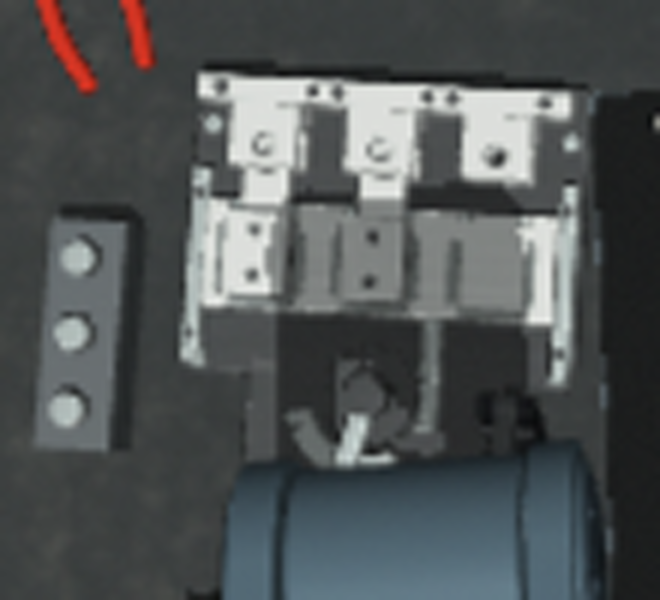

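The lever has stopped short, with the arm seen at crop (345,450), and the wrist hides the knob. I'll move aside and measure.

Emit:
move_arm(
  plan=[0.2, -1, 0.3, 0, 0, 0, 0.4, -2.2, 0.3, 0, 0, 0, 0.6, -3.4, 0.3, 0, 0, 0, 0.6, -4, 0.3, 0, 0, 0],
)

```text
time_s: 23.78
eef_pos: [0.3824, -0.0547, 0.201]
eef_rot: [0.0, 0.723, 0.691, 0.0]
wrist_force: [0.1, 0.5, 0.2]
opening: 0.541
grasp_force: 0.0
```

```bash
python3 - <<'E'
from h import *
t=cam('top','top8.png');s=cam('scene','scene8.png')
a=cv2.imread('pics/top8.png');b=cv2.imread('pics/top6.png')
c=a[228:262,215:265];g=c.max(2)
# knob: darkest blob on base; print and save crop
cv2.imwrite('pics/c8.png',np.vstack([cv2.resize(a[185:260,212:272],(480,600),interpolation=cv2.INTER_CUBIC)]))
E
```

```text
(no output)
```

View pics/c8.png

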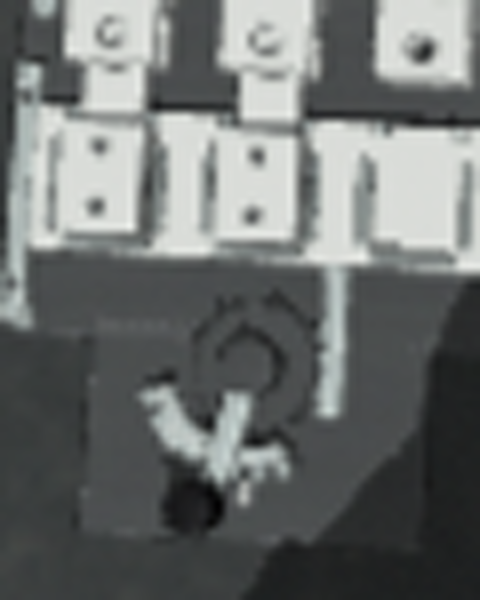

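This shows the knob at crop (193,505), the white middle tab at (243,492), and the carriage part way forward. My picture budget is used up, so from here I measure numerically. I'll regrip with the fingers along the direction of travel.

```bash
cat >> h.py <<'E'
PIV=np.array([.4237,.2451])
def knob(t=None):
    t=t or cam('top');g=np.asarray(t['pixels']).max(2)[225:262,208:270]
    m=(g<35).astype(np.uint8);n,l,st,ce=cv2.connectedComponentsWithStats(m)
    for i in range(1,n):
        if 15<st[i,4]<90:
            p=plane(t,ce[i,0]+208,ce[i,1]+225,.076);d=p[:2]-PIV
            print('blob',st[i],p.round(4),'r',np.linalg.norm(d).round(4),'theta',((np.arctan2(d[1],d[0])+.0445)%(2*np.pi)-np.pi).round(3))
E
python3 - <<'E'
from h import *
knob()
t=cam('top');p=plane(t,212+193.5/8-.5,185+505.5/8-.5,.076);d=p[:2]-PIV;print(p,np.linalg.norm(d),np.arctan2(d[1],d[0])+.0445-np.pi+(2*np.pi if d[1]<0 else 0))
go(p[0],p[1],.2,177.45)
E
```

```text
blob [25 20  7  6 30] [0.3683 0.262  0.076 ] r 0.058 theta -0.251
[0.36809701 0.26213698 0.076     ] 0.05815454279080663 -0.25282174817557035
pos [ 0.3817 -0.0523  0.2004] psi 87.39 shift [-0.272  6.288 -0.009] turn [-2.0000e-04 -1.4000e-03  1.5718e+00] rows 5.035006646679171 8.405425083334375
```

Emit:
move_arm(
  plan=[0, 0.7, 0, 0, 0, 0.175, 0, 1.4, 0, 0, 0, 0.35, 0, 2.1, 0, 0, 0, 0.525, 0, 2.8, 0, 0, 0, 0.7, 0, 3.5, 0, 0, 0, 0.875, -0.1, 4.2, 0, 0, 0, 1.05, -0.2, 4.9, 0, 0, 0, 1.225, -0.27, 5.6, 0, 0, 0, 1.4, -0.27, 6.3, 0, 0, 0, 1.572, -0.27, 6.3, 0, 0, 0, 1.572],
)

```text
time_s: 25.22
eef_pos: [0.3664, 0.2653, 0.2006]
eef_rot: [-0.0, 0.019, 1.0, 0.0]
wrist_force: [0.0, -0.9, -0.2]
opening: 0.539
grasp_force: 0.0
```

Emit:
move_arm(
  plan=[0, 0, -1, 0, 0, 0, 0, 0, -2, 0, 0, 0, 0, 0, -2.6, 0, 0, 0, 0, 0, -2.9, 0, 0, 0, 0, 0, -2.9, 0, 0, 0, 0, 0, -2.9, 0, 0, 0],
  grip=46,
)

```text
time_s: 25.98
eef_pos: [0.369, 0.2626, 0.057]
eef_rot: [0.001, 0.022, 1.0, 0.0]
wrist_force: [0.3, -0.2, 1.4]
opening: 0.536
grasp_force: 0.0
```

```bash
python3 - <<'E'
from h import *
go(.3681,.262,.052,177.45)
E
```

```text
pos [0.369  0.2626 0.057 ] psi 177.48 shift [-0.019 -0.012 -0.101] turn [-0.0008  0.0021 -0.0006] rows 0.08268373815789483 0.012412368819056932
```

Well placed. Grip 5 mm lower, then swing about -14 mm in y.

Emit:
move_arm(
  plan=[0, 0, -0.1, 0, 0, 0, 0, 0, -0.1, 0, 0, 0, 0, 0, -0.1, 0, 0, 0, 0, 0, -0.1, 0, 0, 0],
  grip=16,
)

```text
time_s: 26.48
eef_pos: [0.3686, 0.2625, 0.0514]
eef_rot: [0.001, 0.022, 1.0, 0.0]
wrist_force: [-0.9, 2.1, 7.4]
opening: 0.224
grasp_force: 58.6
```

Emit:
move_arm(
  plan=[-0.02, -0.07, 0, 0, 0, 0, -0.04, -0.15, 0, 0, 0, 0, -0.04, -0.22, 0, 0, 0, 0, -0.05, -0.28, 0, 0, 0, 0, -0.05, -0.28, 0, 0, 0, 0, -0.05, -0.28, 0, 0, 0, 0],
)

```text
time_s: 27.22
eef_pos: [0.3641, 0.2494, 0.0514]
eef_rot: [-0.001, 0.022, 1.0, 0.001]
wrist_force: [-8.7, 7.7, 12.6]
opening: 0.226
grasp_force: 60.5
```

```bash
python3 - <<'E'
from h import *
o=ctrl.get_obs();p=np.array(o['eef_pos']);d=p[:2]-PIV;print(np.linalg.norm(d),np.arctan2(d[1],d[0])+.0445-np.pi)
E
```

```text
0.05975004574611503 -0.027239303537255566
```

Emit:
move_arm(
  plan=[0.02, -0.03, 0, 0, 0, 0, 0.02, -0.03, 0, 0, 0, 0, 0.02, -0.03, 0, 0, 0, 0],
)

```text
time_s: 27.6
eef_pos: [0.3641, 0.2484, 0.0513]
eef_rot: [-0.002, 0.022, 1.0, 0.001]
wrist_force: [-13.3, 10.5, 16.8]
opening: 0.222
grasp_force: 60.9
```

Emit:
move_arm(
  plan=[0, 0, 0, 0, 0, 0, 0, 0, 0, 0, 0, 0, 0, 0, 1, 0, 0, 0, 0, 0, 2, 0, 0, 0, 0, 0, 3, 0, 0, 0, 0, -1, 3, 0, 0, 0, 0.1, -2.2, 3, 0, 0, 0, 0.2, -3.4, 3, 0, 0, 0, 0.2, -4.6, 3, 0, 0, 0, 0.2, -5.5, 3, 0, 0, 0],
  grip=40,
)

```text
time_s: 28.85
eef_pos: [0.3762, -0.031, 0.2009]
eef_rot: [0.0, 0.023, 1.0, -0.0]
wrist_force: [0.4, -0.1, 0.3]
opening: 0.471
grasp_force: 0.0
```

```bash
python3 - <<'E'
from h import *
t=cam('top','top9.png');knob(t)
for n,f in(('f2',(.5552,.3026,.052)),('f1',(.552,.241,.052))):print(n,proj(t,f))
im=np.asarray(t['pixels']).max(2)
for (u,v) in [proj(t,(.5552,.3026,.052)),proj(t,(.552,.241,.052)),proj(t,(.5492,.1792,.052))]:
    u,v=int(round(u)),int(round(v));print(im[v-5:v+6,u-5:u+6])
# pin heads
g=np.asarray(t['pixels']).astype(int).min(2)[200:245,184:206];n,l,st,ce=cv2.connectedComponentsWithStats((g>140).astype(np.uint8))
for i in range(1,n):
    if st[i,4]>8:print('pin',st[i,4],plane(t,ce[i,0]+184,ce[i,1]+200,.06).round(4))
go(.4131,.4015,.15,177.45)
E
```

```text
blob [30 21  7  7 32] [0.3656 0.2469 0.076 ] r 0.0581 theta 0.013
f2 (np.float64(225.58070214734033), np.float64(188.49888720684996))
f1 (np.float64(244.80191210614947), np.float64(189.56645599574978))
[[210 220 219 219 220 219 220 214 214 215 187]
 [211 220 220 219 220 219 220 220 220 220 192]
 [214 220 219 219 220 219 219 219 219 219 192]
 [215 220 219 220 215 214 219 220 219 219 171]
 [215 220 219 195 131 153 197 218 220 220 167]
 [216 220 215 145 139 130 136 209 219 220 166]
 [219 220 211 114  96  74 109 208 220 219 146]
 [219 219 218 168 114 123 182 215 220 220 142]
 [220 219 219 214 208 210 217 219 219 219 148]
 [142 188 179 176 177 192 194 194 194 195 142]
 [ 87 122 201 212 213 216 216 216 216 133 119]]
[[207 220 219 220 219 220 219 220 220 220 220]
 [207 219 220 219 220 220 219 219 220 220 220]
 [207 220 219 220 204 211 219 220 220 220 220]
 [208 220 220 212 167 144 181 215 220 219 198]
 [209 220 220 149 127 124  97 195 218 220 193]
 [210 220 219 144  92  70  66 190 217 220 193]
 [214 219 220 199 134  98 140 208 219 219 193]
 [216 220 220 218 210 207 211 219 219 219 171]
 [15
[... 187 characters left out ...]
199 219 220 220 220 220 220 219 220 220 220]
 [205 219 220 220 219 216 219 219 220 219 220]
 [205 220 220 215 173 184 181 214 220 220 220]
 [206 219 219 187 178 137  95 162 213 220 220]
 [206 219 219 180 129  77  48 160 214 219 219]
 [207 220 220 215 156  89 116 203 219 220 219]
 [207 220 219 219 212 207 209 218 219 220 219]
 [152 185 194 195 195 195 195 196 195 217 220]
 [ 90 104 129 132 132 134 134 155 157 145 143]
 [ 77  77  84  86  85  86  86  94  93  88  86]]
pin 19 [0.4931 0.3994 0.06  ]
pin 19 [0.4533 0.401  0.06  ]
pin 23 [0.4131 0.4031 0.06  ]
pos [ 0.3766 -0.0351  0.2011] psi 177.25 shift [ 0.729  8.732 -1.022] turn [0.0041 0.0006 0.0035] rows 7.057221788215166 0.029036735401402086
```

Lever at 0.013 rad, and the lug holes line up with the fork holes. Now the pins: first the one at (0.413, 0.4015).

Emit:
move_arm(
  plan=[0.1, 1.2, 0, 0, 0, 0, 0.2, 2.4, 0, 0, 0, 0, 0.3, 3.6, 0, 0, 0, 0, 0.4, 4.8, 0, 0, 0, 0, 0.5, 6, 0, 0, 0, 0, 0.6, 7.2, 0, 0, 0, 0, 0.73, 8.4, 0, 0, 0, 0, 0.73, 8.73, -1, 0, 0, 0, 0.73, 8.73, -1.9, 0, 0, 0, 0.73, 8.73, -1.9, 0, 0, 0],
)

```text
time_s: 30.15
eef_pos: [0.4099, 0.4063, 0.1014]
eef_rot: [-0.004, 0.022, 1.0, -0.003]
wrist_force: [-0.3, -0.2, -0.4]
opening: 0.464
grasp_force: 0.0
```

```bash
python3 - <<'E'
from h import *
go(.4131,.4015,.049,177.45)
E
```

```text
pos [0.4099 0.4063 0.1014] psi 177.5 shift [ 0.063 -0.096 -1.049] turn [ 0.0054 -0.0077 -0.001 ] rows 0.8441135334681361 0.050694124501029156
```

Emit:
move_arm(
  plan=[0, 0, -0.5, 0, 0, 0, 0, 0, -1, 0, 0, 0, 0, 0, -1.1, 0, 0, 0, 0, 0, -1.1, 0, 0, 0, 0, 0, -1.1, 0, 0, 0],
)

```text
time_s: 30.78
eef_pos: [0.4142, 0.4088, 0.0526]
eef_rot: [0.001, 0.022, 1.0, 0.001]
wrist_force: [0.2, -0.0, -0.8]
opening: 0.468
grasp_force: 0.0
```

```bash
python3 - <<'E'
from h import *
go(.4131,.4015,.049,177.45)
E
```

```text
pos [0.4142 0.4088 0.0526] psi 177.48 shift [-0.022 -0.145 -0.072] turn [-0.0015  0.0024 -0.0005] rows 0.13083826656690045 0.015259039113663749
```

Emit:
move_arm(
  plan=[-0.02, -0.14, -0.07, 0, 0, 0, -0.02, -0.14, -0.07, 0, 0, 0, -0.02, -0.14, -0.07, 0, 0, 0],
)

```text
time_s: 31.15
eef_pos: [0.4121, 0.401, 0.0474]
eef_rot: [0.0, 0.022, 1.0, 0.0]
wrist_force: [0.2, 0.2, -0.3]
opening: 0.465
grasp_force: 0.0
```

Emit:
move_arm(
  plan=[0, 0, 0, 0, 0, 0, 0, 0, 0, 0, 0, 0, 0, 0, 0, 0, 0, 0, 0, 0, 0, 0, 0, 0],
  grip=10,
)

```text
time_s: 31.65
eef_pos: [0.4123, 0.4013, 0.0476]
eef_rot: [0.0, 0.022, 1.0, 0.0]
wrist_force: [0.2, -1.1, 4.3]
opening: 0.178
grasp_force: 58.6
```

Emit:
move_arm(
  plan=[0, 0, 0.9, 0, 0, 0, 0, 0, 1.8, 0, 0, 0, 0.7, -0.5, 1.85, 0, 0, 0, 1.5, -1, 1.85, 0, 0, 0, 2.3, -1.5, 1.85, 0, 0, 0, 2.84, -1.99, 1.85, 0, 0, 0, 2.84, -1.99, 1.85, 0, 0, 0, 2.84, -1.99, 1.85, 0, 0, 0, 2.84, -1.99, 1.85, 0, 0, 0],
)

```text
time_s: 32.78
eef_pos: [0.553, 0.3024, 0.1395]
eef_rot: [-0.0, 0.021, 1.0, -0.0]
wrist_force: [-0.5, -0.4, -0.9]
opening: 0.176
grasp_force: 60.4
```

```bash
python3 - <<'E'
from h import *
go(.5544,.302,.096,177.45);o=ctrl.get_obs();print(o['grasp_force'])
E
```

```text
pos [0.553  0.3024 0.1395] psi 177.56 shift [ 0.028 -0.008 -0.87 ] turn [ 0.     -0.0008 -0.002 ] rows 0.6965771646618659 0.011286575304719104
60.4441773891449
```

Emit:
move_arm(
  plan=[0.02, 0, -0.4, 0, 0, 0, 0.02, 0, -0.8, 0, 0, 0, 0.02, 0, -0.8, 0, 0, 0, 0.02, 0, -0.8, 0, 0, 0],
)

```text
time_s: 33.28
eef_pos: [0.5549, 0.3017, 0.0994]
eef_rot: [-0.0, 0.022, 1.0, -0.0]
wrist_force: [0.2, 0.0, -0.3]
opening: 0.181
grasp_force: 60.4
```

Emit:
move_arm(
  plan=[0, 0, -0.1, 0, 0, 0, 0, 0, -0.2, 0, 0, 0, 0, 0, -0.24, 0, 0, 0, 0, 0, -0.24, 0, 0, 0],
)

```text
time_s: 33.78
eef_pos: [0.5549, 0.3015, 0.0876]
eef_rot: [-0.0, 0.022, 1.0, -0.0]
wrist_force: [0.5, -0.3, -0.0]
opening: 0.175
grasp_force: 60.4
```

Entered the upper tine freely (tip at about 46 mm). Continue down.

Emit:
move_arm(
  plan=[0, 0, -0.1, 0, 0, 0, 0, 0, -0.2, 0, 0, 0, 0, 0, -0.3, 0, 0, 0, 0, 0, -0.4, 0, 0, 0, 0, 0, -0.4, 0, 0, 0],
)

```text
time_s: 34.4
eef_pos: [0.5546, 0.3015, 0.0671]
eef_rot: [-0.001, 0.022, 1.0, -0.0]
wrist_force: [0.0, -0.5, -0.2]
opening: 0.177
grasp_force: 60.4
```

Emit:
move_arm(
  plan=[0, 0, -0.1, 0, 0, 0, 0, 0, -0.18, 0, 0, 0, 0, 0, -0.25, 0, 0, 0, 0, 0, -0.25, 0, 0, 0, 0, 0, -0.25, 0, 0, 0],
)

```text
time_s: 35.02
eef_pos: [0.5551, 0.3016, 0.0556]
eef_rot: [0.0, 0.022, 1.0, -0.0]
wrist_force: [-2.9, -0.6, 4.0]
opening: 0.177
grasp_force: 60.9
```

Emit:
move_arm(
  plan=[0, 0, 0, 0, 0, 0, 0, 0, 0, 0, 0, 0, 0, 0, 0.5, 0, 0, 0, 0, 0, 1.3, 0, 0, 0, -0.7, 0.6, 1.6, 0, 0, 0, -1.4, 1.3, 1.6, 0, 0, 0, -2.04, 1.96, 1.6, 0, 0, 0, -2.04, 1.96, 1.6, 0, 0, 0, -2.04, 1.96, 0.6, 0, 0, 0, -2.04, 1.96, 0.6, 0, 0, 0],
  grip=40,
)

```text
time_s: 36.28
eef_pos: [0.4507, 0.3973, 0.0814]
eef_rot: [-0.004, 0.022, 1.0, -0.002]
wrist_force: [-1.4, 0.7, -1.1]
opening: 0.464
grasp_force: 0.0
```

Emit:
move_arm(
  plan=[0, 0, -0.3, 0, 0, 0, 0, 0, -0.5, 0, 0, 0, 0, 0, -0.5, 0, 0, 0, 0, 0, -0.5, 0, 0, 0],
)

```text
time_s: 36.78
eef_pos: [0.4535, 0.3998, 0.0609]
eef_rot: [0.0, 0.022, 1.0, 0.0]
wrist_force: [0.2, 0.7, 0.0]
opening: 0.467
grasp_force: 0.0
```

```bash
python3 - <<'E'
from h import *
go(.453,.3995,.048,177.45)
E
```

```text
pos [0.4535 0.3998 0.0609] psi 177.49 shift [-0.011 -0.006 -0.259] turn [-0.0005  0.0009 -0.0006] rows 0.20715440899716225 0.006369026064450214
```

Emit:
move_arm(
  plan=[-0.01, 0, -0.15, 0, 0, 0, -0.01, 0, -0.26, 0, 0, 0, -0.01, 0, -0.26, 0, 0, 0],
)

```text
time_s: 37.15
eef_pos: [0.452, 0.3993, 0.0465]
eef_rot: [-0.001, 0.022, 1.0, -0.0]
wrist_force: [-0.4, 0.2, -0.6]
opening: 0.472
grasp_force: 0.0
```

Emit:
move_arm(
  plan=[0, 0, 0, 0, 0, 0, 0, 0, 0, 0, 0, 0, 0, 0, 0, 0, 0, 0, 0, 0, 0, 0, 0, 0],
  grip=10,
)

```text
time_s: 37.65
eef_pos: [0.4528, 0.3998, 0.0476]
eef_rot: [0.0, 0.022, 1.0, 0.0]
wrist_force: [0.0, 0.3, 2.0]
opening: 0.175
grasp_force: 58.6
```

Emit:
move_arm(
  plan=[0, 0, 0.9, 0, 0, 0, 0, 0, 1.8, 0, 0, 0, 0.5, -0.8, 1.85, 0, 0, 0, 1, -1.6, 1.85, 0, 0, 0, 1.5, -2.4, 1.85, 0, 0, 0, 1.98, -3.2, 1.85, 0, 0, 0, 1.98, -3.2, 1.85, 0, 0, 0, 1.98, -3.2, 1.4, 0, 0, 0, 1.98, -3.2, 1.05, 0, 0, 0, 1.98, -3.2, 1.05, 0, 0, 0],
)

```text
time_s: 38.9
eef_pos: [0.5495, 0.2399, 0.0976]
eef_rot: [-0.002, 0.021, 1.0, -0.0]
wrist_force: [0.7, -1.0, -0.8]
opening: 0.176
grasp_force: 59.8
```

Emit:
move_arm(
  plan=[0, 0, 0, 0, 0, 0, 0, 0, 0, 0, 0, 0],
)

```text
time_s: 39.15
eef_pos: [0.5521, 0.24, 0.1007]
eef_rot: [0.001, 0.022, 1.0, 0.0]
wrist_force: [0.5, 0.2, 0.5]
opening: 0.177
grasp_force: 59.8
```

Emit:
move_arm(
  plan=[0, 0, -0.1, 0, 0, 0, 0, 0, -0.2, 0, 0, 0, 0, 0, -0.26, 0, 0, 0, 0, 0, -0.26, 0, 0, 0],
)

```text
time_s: 39.65
eef_pos: [0.5512, 0.2395, 0.0863]
eef_rot: [-0.0, 0.022, 1.0, -0.0]
wrist_force: [-0.2, -0.1, 0.3]
opening: 0.172
grasp_force: 59.8
```

Emit:
move_arm(
  plan=[0, 0, -0.1, 0, 0, 0, 0, 0, -0.2, 0, 0, 0, 0, 0, -0.3, 0, 0, 0, 0, 0, -0.4, 0, 0, 0, 0, 0, -0.4, 0, 0, 0],
)

```text
time_s: 40.28
eef_pos: [0.5511, 0.2395, 0.0661]
eef_rot: [-0.001, 0.022, 1.0, -0.0]
wrist_force: [0.2, 0.1, -0.1]
opening: 0.177
grasp_force: 59.8
```

Emit:
move_arm(
  plan=[0, 0, -0.1, 0, 0, 0, 0, 0, -0.17, 0, 0, 0, 0, 0, -0.24, 0, 0, 0, 0, 0, -0.24, 0, 0, 0, 0, 0, -0.24, 0, 0, 0],
)

```text
time_s: 40.9
eef_pos: [0.5516, 0.2396, 0.0556]
eef_rot: [-0.0, 0.022, 1.0, -0.0]
wrist_force: [-2.9, -0.1, 5.6]
opening: 0.173
grasp_force: 60.5
```

Emit:
move_arm(
  plan=[0, 0, 0, 0, 0, 0, 0, 0, 0, 0, 0, 0, 0, 0, 0.5, 0, 0, 0, 0, 0, 1.3, 0, 0, 0, 0, 0, 2.4, 0, 0, 0, 0, -1, 2.8, 0, 0, 0, -0.7, -2, 3, 0, 0, 0, -1.4, -3, 3, 0, 0, 0, -2, -4.2, 3, 0, 0, 0, -2.4, -5.3, 3, 0, 0, 0],
  grip=40,
)

```text
time_s: 42.15
eef_pos: [0.4306, -0.026, 0.2049]
eef_rot: [0.0, 0.021, 1.0, -0.0]
wrist_force: [0.1, -0.8, 0.4]
opening: 0.466
grasp_force: 0.0
```

```bash
python3 - <<'E'
from h import *
t=cam('top','top10.png');knob(t)
T=np.asarray(t['pixels']).astype(int);im=T.min(2)
s=cam('scene','scene10.png');S=np.asarray(s['pixels']).astype(int)
# compare with image before pins: pin heads on the forks and empty block holes
b=cv2.imread('pics/top9.png')[:,:,::-1].astype(int)
for n,f in(('f2',(.5552,.3026)),('f1',(.552,.241)),('f0',(.5492,.1792))):
    u,v=proj(t,(*f,.068));u,v=int(round(u)),int(round(v));print(n,(u,v));print(T.max(2)[v-4:v+6,u-5:u+6])
for p in((.4936,.3967),(.4537,.3994),(.4131,.4015)):
    u,v=[int(round(x)) for x in proj(t,(*p,.052))];print('block',T.max(2)[v-1:v+2,u-1:u+2].mean())
# third lug region / lugs' screws unchanged in top view, and bystanders
d=np.abs(T-b).max(2);ys,xs=np.where(d[170:230,212:280]>60);print('changed',len(xs))
E
```

```text
f2 (224, 188)
[[ 82 139 209 219 219 220 219 219 219 219 219]
 [ 99 167 214 219 174 173 177 156 146 210 219]
 [ 90 171 213 204 178 178 181 183 112 205 219]
 [ 78 172 214 191 182 181 183 187 128 124 208]
 [ 77 172 214 190 183 184 185 188 123  88 205]
 [ 78 199 218 201 186 185 188 192 102 152 212]
 [ 78 205 219 217 182 153 145 109 125 202 218]
 [ 79 204 219 219 214 210 173 198 209 218 219]
 [ 78 129 142 187 178 175 168 189 194 195 194]
 [ 78  84  86 122 201 212 212 215 215 215 216]]
f1 (244, 189)
[[106 207 219 219 219 219 218 219 219 219 219]
 [106 206 219 162 154 164 153 147 209 219 219]
 [107 206 219 165 172 179 177 140 208 220 219]
 [121 208 210 185 183 184 185 186 140 208 219]
 [123 209 198 187 185 186 188 189  98 204 219]
 [124 208 216 192 187 187 189 171 120 206 219]
 [166 214 219 181 169 180 154 106 160 212 220]
 [172 215 219 214 177 182 147 195 212 218 219]
 [121 156 184 178 168 190 183 192 194 194 216]
 [ 84  91 101 199 212 216 216 215 216 215 172]]
f0 (263, 190)
[[ 79 164 213 220 219 219 219 219 220 219 219]
 [ 77 199 219 219 219 219 219 219 219 219 219]
 [ 77 204 219 219 219 219 215 219 219 219 219]
 [ 77 204 219 219 214 173 184 181 213 220 219]
 [103 206 219 220 186 177 136  94 162 213 219]
 [ 89 205 219 219 179 129  75  48 160 212 219]
 [103 206 219 219 214 155  88 116 201 219 219]
 [107 207 219 219 219 212 207 208 218 219 219]
 [ 83 151 185 193 195 195 194 194 194 194 216]
 [ 77  90 103 127 131 132 134 133 155 155 145]]
block 163.22222222222223
block 48.111111111111114
block 44.55555555555556
changed 123
```

Both heads sit on the forks and two block holes are empty. The knob was not detected this time, so I'll recheck the lever before handing in.

```bash
python3 - <<'E'
from h import *
t=cam('top');g=np.asarray(t['pixels']).max(2);k=PIV-.058*np.array([np.cos(-.0445),np.sin(-.0445)])
u,v=proj(t,(*k,.076));print(u,v);u,v=int(round(u)),int(round(v));print(g[v-6:v+7,u-7:u+8])
b=cv2.imread('pics/top9.png').max(2);print(b[v-6:v+7,u-7:u+8])
E
```

```text
240.3150886754451 248.47188916525778
[[ 81 122 158 184 196 189 138 109 182 192 202 117 156 170 133]
 [ 77  84  95 141 183 136 110  88 117 126 194 110  91 121 112]
 [ 78  78  79  90  89  72  90  75  98 106 191 107  73  83  81]
 [ 79  79  79  79  75  52  52  62  81  85 125  71  49  50  50]
 [ 78  78  78  79  79  45  24  29  34  32  50  43  43  44  44]
 [ 79  79  80  79  59  32  24  27  29  19  14  27  42  44  43]
 [ 80  80  80  80  48  28  27  28  32  30  13   9  40  43  43]
 [ 79  80  79  80  43  25  29  31  36  38  20  12  41  44  44]
 [ 81  80  80  82  47  28  31  32  37  39  18  14  40  44  45]
 [ 81  81  81  82  62  33  30  33  37  27  23  39  44  44  45]
 [ 55  63  64  59  56  47  31  42  37  29  37  44  45  48  46]
 [ 62  60  60  58  60  60  58  57  39  34  35  35  36  36  37]
 [ 61  60  61  61  61  60  61  60  39  33  34  33  33  33  33]]
[[ 82 122 159 185 197 190 139 110 183 192 203 117 156 171 133]
 [ 78  84  95 142 183 138 109  88 119 126 194 110  91 132 175]
 [ 78  77  79  90  90  73  90  75  99 107 191 107  72 105 139]
 [ 78  79  79  79  76  53  53  62  80  86 125  70  73  83  88]
 [ 78  78  78  79  79  45  24  30  33  33  50  44  74  79  78]
 [ 79  79  79  79  59  32  25  27  28  17  13  39  73  78  78]
 [ 80  80  80  80  47  28  26  29  33  31  14  15  73  79  79]
 [ 80  80  80  80  42  25  29  32  35  39  20   8  72  79  80]
 [ 81  80  82  82  47  30  29  33  37  41  18  22  74  80  81]
 [ 81  81  82  82  62  33  29  32  36  27  39  70  80  82  82]
 [ 55  64  66  60  57  46  31  42  41  50  65  83  89  92  82]
 [ 62  62  61  58  60  60  58  57  58  61  65  65  66  67  66]
 [ 62  61  61  60  62  60  62  60  61  62  62  62  63  61  62]]
```

The knob has not moved (the miss was only a shadow). Handing in.

```bash
python3 -c "
from bench import ctrl
print(ctrl.hand_in())"
```

```text
the job is handed in; nothing more can be done
None
```

I handed the job in: both lugs present are seated in nests 1 and 2, the lever reads about 0.01 rad in the middle notch, and a pin is seated through each of forks 1 and 2; the hand-in returned no verdict.

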